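# Stock check of the blue tilt-out bin

### The job

I want to check what is left of the turned blanks in the carver's rack: tip the blue bin forward on its bottom pivot until it is fully open, leave it fully open for about two seconds so that I can look in, then push it back until it clicks shut. Leave the orange and the green bin shut, and let go at the end.

Things in the scene. Friction and masses are not known exactly. Their poses are not given: they have to be found in the camera images.
- blue_bin (a joint): Blue plastic tilt-out bin, pivot at the bottom of its front panel, in a plywood housing (104 wide, 110 deep, 125 high, closed roof; front towards the robot). Rad: 0 = shut, 0.65 = fully forward (panel top towards the robot), at its stop. A sprung click lets go or snaps home at about 0.1 rad (2 to 3 N at the tab); elsewhere slightly stiff (1 N); it stays fully forward when let go.
- blue_pull (a point): Centre of the blue pull tab: plate 60 wide (y), 45 high (z), 8 thick (x), top of the 104 wide, 8 thick front panel. Pivot axis along y, 136 mm below (-z). Frame turns with the bin: z up the panel, x from its front face back to the housing. Shut: 166 mm above the bench; tab stands on roof level, 22 mm below this point, roof behind it flat and free: hook it from behind or pinch from above.
- orange_bin (a joint): Tilt-out bin with an orange front and pull tab, in a plywood housing like the blue one. The three stand side by side in any order, 118 mm between centres, on an 18 mm rack board on the bench. Joint value in rad: 0 = shut and clicked home, 0.65 = tipped fully forward. It is shut at the start and is to stay shut.
- green_bin (a joint): Tilt-out bin with a green front and pull tab, in a plywood housing like the blue one. The three stand side by side in any order, 118 mm between centres, on an 18 mm rack board on the bench. Joint value in rad: 0 = shut and clicked home, 0.65 = tipped fully forward. It is shut at the start and is to stay shut.

How it is judged:
By the outcome, as a careful person would: the job done as asked, in the order asked, and still so for the second after the job is handed in, with the robot touching nothing.
It also fails if it takes over 45 s, if anything falls off the work surface, if the arm or the gripper's body presses on something with over 40 N, if the wrist force passes 120 N, or if a joint passes its speed limit or range.

### The arm

A 6-joint arm with a two-finger parallel gripper is mounted at the origin on the work surface. World frame = base frame: x ahead of the robot, y to its left, z up, the work surface at z = 0. Lengths are in m, angles in rad, forces in N, time in s.
With the tool pointing down it reaches from about 0.35 to 0.85 m from the base axis. Payload 8.1 kg.
Tool frame: the origin (TCP) lies at the very end of the fingers, on their centre line; the grasp point (between the pads) lies 19 mm behind it; z points along the fingers, y is the line along which they close (so a half turn about z gives the same grasp; the last joint's range is limited). The gripper opens to 93 mm and grips with 3 to 60 N. Pads are 15 mm wide; open, the fingers measure 128 mm over their backs; the gripper's body (75 mm by 188 mm) begins 65 mm behind the grasp point.
Start: joints at [1.102, 0.13, 1.488, -0, 1.523, -0.085], TCP at [0.225, 0.556, 0.219] pointing down, gripper open.
Joint ranges: [-2.96, 2.96], [-0.89, 2.26], [0.02, 2.5], [-1.34, 4.48], [0, 2.73], [-2.66, 2.66]. Speed limits (rad/s): [2.39, 2.39, 2.79, 3.14, 3.14, 3.14].

### API

Orientations are given as a rotation vector (axis times angle).
In Python, from plant import read_state, eyes, workorder gives the robot as it stands. The module is installed in compiled form; this text tells all that it offers.
- The arm moves only by the tool play_rows, never from a script. Its argument "targets" is one flat list of numbers, 4 for each row, row after row: the shift along the tool's x, y, z in cm, then the turn about the tool's z in degrees. In form: [dx, dy, dz, roll, dx, dy, dz, roll, ...]. A call has 1 to 8 rows; each row is the pose to reach, as a shift and turn from the pose commanded when the call began, along the tool's axes at that moment; what a row does not reach only later rows make up. A row lasts 1/12 s, in which the tool goes at most 41.7 mm and 7.16 degrees, less where a joint would pass 70% of its speed; a pose out of reach is approached as far as the arm can. A call with a gripper value outside its range is refused whole. "grip" is the finger opening in cm, from 0 to 9.3, set as the call begins (left out, the last holds). The fingers move at their own pace and stop on an object; "grip_force" is the grip in N (left out, the last holds). Time passes only in rows, so rows that repeat a pose let the fingers close. It gives the time, the measured TCP pose, the force, the opening and the grip force at its end, in the units of the state.
- read_state(): the state, without advancing time (a new reading comes with each control period).
- eyes.read_camera(name): name is "side" or "top"; returns a dict with "image" (384x512x3 uint8, red, green, blue), "vfov" (degrees; the focal length in pixels is half the picture's height over the tangent of half this angle, whatever the lens; pixels are square), "cx", "cy" (the principal point, pixels), "cam_to_world" (4x4, takes a point from camera to world coordinates). Camera axes: x right, y up, looking along -z (the intrinsics and any distortion apply to the point x, -y, -z); pixel columns grow to the right and rows downward; lengths in m; the calibration is good to about 2 mm. A picture is of the moment at which its call begins. There is no depth.
- workorder.close_job(): hands the job in; it is judged then, once.
The state is a dict: "t": time; "q": joint angles; "dq": joint speeds; "joint_torque": joint torques, N m; "tool_pos": TCP position; "orientation": TCP orientation; "force": force on the tool from outside, world axes, zero at the start; "wrist_torque": the same for the moment, N m; "opening": finger opening in m; "gripper_force": force on a finger pad.
Only numpy, scipy, OpenCV 4.12 (cv2) and the standard library are available. Lean on these libraries where they do the work, as an engineer would, in place of code of your own. Each camera call takes 0.05 s, during which the arm holds its last target. There are 200 camera calls.

## Working session

There is one attempt and no reset: what is moved stays moved. The work goes in short steps, Python scripts to look and compute and a tool call to move; the robot and the scene stay as the last step left them, time stands still between calls to the robot, and variables do not carry over. Pictures are saved under pics/ and viewed, at most 10 in all, crops included, and the job is handed in when it is done.

Besides the shell and the picture viewer there is one more tool, called after "Request:" as name(argument=value, ...) on one line, values as JSON. play_rows: Moves the arm, as the interface text tells. Its arguments: {"type":"object","properties":{"targets":{"type":"array"},"grip":{"type":"number"},"grip_force":{"type":"number"}},"required":["targets"]}

```bash
mkdir -p pics; cat > h.py <<'E'
import numpy as np, cv2
from plant import read_state, eyes, workorder
from scipy.spatial.transform import Rotation as R
def cam(n):
    c=eyes.read_camera(n); c['f']=192/np.tan(np.radians(c['vfov'])/2); return c
def save(c,n): cv2.imwrite('pics/'+n,c['image'][:,:,::-1])
def ray(c,u,v):
    M=np.array(c['cam_to_world']); d=M[:3,:3]@np.array([(u-c['cx'])/c['f'],-(v-c['cy'])/c['f'],-1]); return M[:3,3],d
def onz(c,u,v,z):
    o,d=ray(c,u,v); return o+d*(z-o[2])/d[2]
E
python3 - <<'E'
from h import *
s=read_state(); print(s)
for n in('side','top'):
    c=cam(n); save(c,n+'0.png'); print(n,{k:c[k] for k in c if k!='image'})
E
```

```text
{'t': 0.0, 'q': array([ 1.10159041e+00,  1.31154306e-01,  1.48925829e+00, -2.00555408e-05,
        1.52298626e+00, -8.53925205e-02]), 'dq': array([ 4.19076693e-05, -1.40751225e-03,  4.41052401e-04,  7.88953410e-04,
        6.01315341e-04,  6.40865972e-04]), 'joint_torque': array([ 2.00367608e-04, -5.59828341e+01, -4.91763031e+01,  7.68296001e-02,
        3.54037376e-02, -1.56763895e-04]), 'tool_pos': array([0.22440458, 0.5558541 , 0.21760306]), 'orientation': array([-5.99106539e-01, -3.08345305e+00,  2.73699003e-03]), 'force': array([ 0.67955683, -0.23352839,  1.24827006]), 'wrist_torque': array([-0.02233572,  0.00242673, -0.03045287]), 'gripper_force': 0.0, 'opening': 0.0928030697119927}
side {'vfov': 44.57129312398735, 'cx': 253.27377104520426, 'cy': 198.19793004999963, 'cam_to_world': array([[ 0.8985014 ,  0.27630156, -0.34110509,  0.33513347],
       [-0.43867746,  0.59356233, -0.67471908, -0.46515457],
       [ 0.0160412 ,  0.75587116,  0.65452385,  0.60808875],
       [ 0.        ,  0.        ,  0.        ,  1.        ]]), 'f': np.float64(468.4786271778445)}
top {'vfov': 43.03853199140794, 'cx': 261.83345176852504, 'cy': 189.11218394217477, 'cam_to_world': array([[ 0.02853157,  0.98737184, -0.15582941,  0.47805516],
       [-0.9995873 ,  0.02766136, -0.00775049,  0.03743787],
       [-0.00334216,  0.15598624,  0.98775357,  0.88814169],
       [ 0.        ,  0.        ,  0.        ,  1.        ]]), 'f': np.float64(486.94016668684185)}
```

```bash
python3 -c "
import cv2,numpy as np
a=cv2.imread('pics/side0.png');b=cv2.imread('pics/top0.png')
cv2.imwrite('pics/both0.png',cv2.resize(np.vstack([a,b]),(400,600)))"
```

```text
(no output)
```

View pics/side0.png

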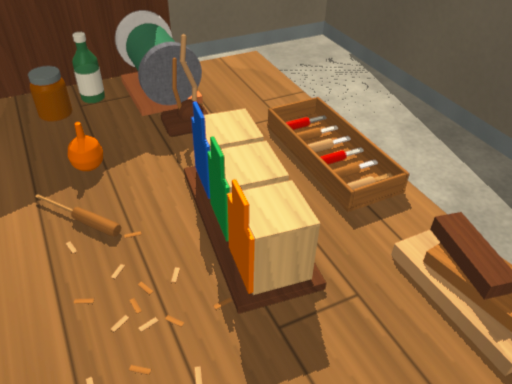

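View pics/top0.png

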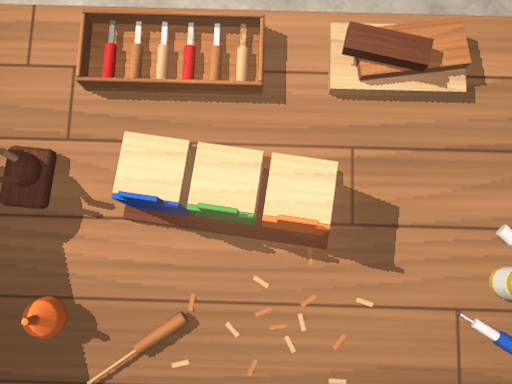

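The rack stands with blue on the left (blue tab near (150,200) in the top view, (197,115) in the side view), then green and orange. To the left of the blue bin is a stand with rods.

```bash
cat >> h.py <<'E'
rng={'blue':(105,125),'green':(60,85),'orange':(5,17)}
def mask(c,col,box):
    h=cv2.cvtColor(c['image'],cv2.COLOR_RGB2HSV); lo,hi=rng[col]
    m=cv2.inRange(h,(lo,170,60),(hi,255,255)); k=np.zeros_like(m); u0,v0,u1,v1=box; k[v0:v1,u0:u1]=m[v0:v1,u0:u1]
    n,l,st,ce=cv2.connectedComponentsWithStats(k); 
    i=1+np.argmax(st[1:,4]); return l==i,st[i]
E
python3 - <<'E'
from h import *
c=cam('top')
P={}
for col in rng:
    m,st=mask(c,col,(105,180,345,250)); v,u=np.nonzero(m)
    print(col,st)
    # all mask pixels projected at top-edge height: rear edge of each column = rear top edge
    q=[]
    for uu in range(u.min(),u.max()+1):
        vv=v[u==uu]
        if len(vv): q.append((uu,vv.min(),vv.max()))
    print(q[::6])
    P[col]=np.array([onz(c,a,b,.1885)[:2] for a,b,_ in q])
# yaw from centroid of tabs
m={}
# roof yaw from roof mask
h=cv2.cvtColor(c['image'],cv2.COLOR_RGB2HSV)
r=cv2.inRange(h,(15,40,170),(35,130,255)); r[:125]=0;r[235:]=0;r[:,:105]=0;r[:,345:]=0
cs,_=cv2.findContours(r,cv2.RETR_EXTERNAL,cv2.CHAIN_APPROX_NONE)
for k in cs:
    if cv2.contourArea(k)>1500:
        bx=cv2.boxPoints(cv2.minAreaRect(k)); w=np.array([onz(c,a,b,.143)[:2] for a,b in bx]); print('roof',bx.round().tolist(),w.round(3).tolist(),w.mean(0))
s=read_state(); print(R.from_rotvec(s['orientation']).as_matrix().round(3))
E
python3 - <<'E'
from h import *
im=cv2.imread('pics/top0.png')[120:260,0:350]; cv2.imwrite('pics/c.png',cv2.resize(im,(800,320),interpolation=cv2.INTER_CUBIC))
E
```

```text
blue [112 192  45  15 314]
[(112, np.int64(197), np.int64(197)), (118, np.int64(193), np.int64(199)), (124, np.int64(193), np.int64(202)), (130, np.int64(193), np.int64(205)), (136, np.int64(194), np.int64(206)), (142, np.int64(195), np.int64(199)), (148, np.int64(196), np.int64(200)), (154, np.int64(197), np.int64(200))]Traceback (most recent call last):
  File "<stdin>", line 5, in <module>
  File "h.py", line 16, in mask
    i=1+np.argmax(st[1:,4]); return l==i,st[i]
        ~~~~~~~~~^^^^^^^^^^
    return _wrapfunc(a, 'argmax', axis=axis, out=out, **kwds)
    return bound(*args, **kwds)
ValueError: attempt to get argmax of an empty sequence
```

View pics/c.png

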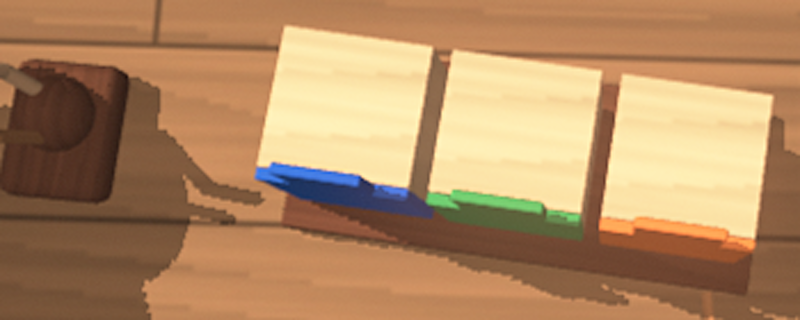

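The crop shows the blue tab's top edge from about (118,191) to (158,198) in the full picture. The roofs sit behind the tabs, and the stand at (28,178) is clear of them.

```bash
python3 - <<'E'
from h import *
c=cam('top')
h=cv2.cvtColor(c['image'],cv2.COLOR_RGB2HSV)
print(h[165,150],h[208,222],h[220,290],h[180,225])
r=((h[...,2]>200)&(h[...,1]<150)&(h[...,0]>12)&(h[...,0]<35)).astype('uint8'); r[:125]=0;r[235:]=0;r[:,:105]=0;r[:,345:]=0
cs,_=cv2.findContours(r,cv2.RETR_EXTERNAL,cv2.CHAIN_APPROX_NONE)
for k in cs:
    if cv2.contourArea(k)>1500:
        bx=cv2.boxPoints(cv2.minAreaRect(k)); w=np.array([onz(c,a,b,.143)[:2] for a,b in bx]); 
        print('roof',bx.round().tolist(),w.round(3).tolist(),w.mean(0).round(4),np.linalg.norm(np.diff(w,axis=0),axis=1).round(3))
print('tab',[onz(c,a,b,.1885).round(4) for a,b in((118,191.5),(157.5,197.8))])
# side view: blue tab
s=cam('side'); m,st=mask(s,'blue',(180,90,225,210)); v,u=np.nonzero(m); print(st, u[v==v.min()], v.min()); 
p=np.array([.0]) 
def proj(c,p):
    M=np.linalg.inv(np.array(c['cam_to_world'])); q=M[:3,:3]@p+M[:3,3]; return c['cx']+c['f']*q[0]/-q[2], c['cy']-c['f']*q[1]/-q[2]
for a,b in((118,191.5),(157.5,197.8)): print('side proj',proj(s,onz(c,a,b,.1885)))
im=s['image'][60:260,150:330,::-1]; cv2.imwrite('pics/s.png',cv2.resize(im,(540,600),interpolation=cv2.INTER_CUBIC))
print(R.from_rotvec(read_state()['orientation']).as_matrix().round(3))
E
```

```text
[ 24  70 254] [ 57 115 206] [ 13 170 255] [ 22  80 253]
roof [[187.0, 204.0], [197.0, 129.0], [344.0, 150.0], [334.0, 225.0]] [[0.569, 0.159], [0.688, 0.148], [0.661, -0.084], [0.543, -0.069]] [0.6155 0.0385] [0.12  0.234 0.119]
roof [[103.0, 198.0], [106.0, 130.0], [189.0, 134.0], [186.0, 202.0]] [[0.575, 0.289], [0.684, 0.293], [0.681, 0.16], [0.573, 0.16]] [0.6281 0.2253] [0.108 0.132 0.108]
tab [array([0.5791, 0.252 , 0.1885]), array([0.5714, 0.194 , 0.1885])]
[192 102  17  95 870] [194 195] 102
side proj (np.float64(196.40685240325513), np.float64(100.2819685110589))
side proj (np.float64(204.34034835564023), np.float64(116.58592498713537))
[[-0.927  0.374 -0.   ]
 [ 0.374  0.927 -0.001]
 [ 0.    -0.001 -1.   ]]
```

View pics/s.png

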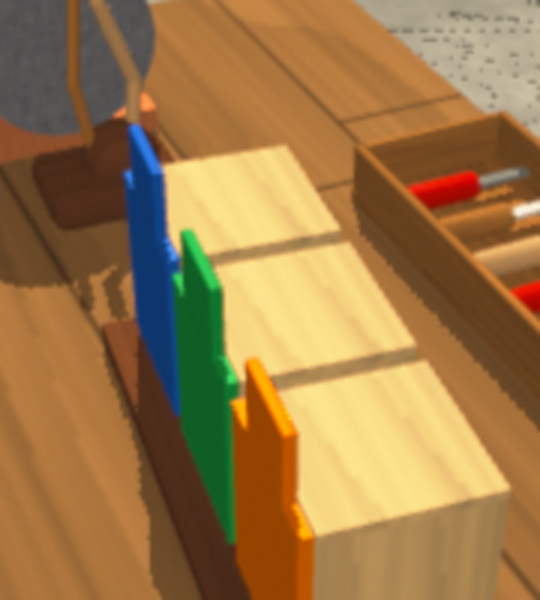

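Tab centre is about (0.571, 0.223), with bin yaw about −7°. The size and side-view checks agree. Next I approach, raised.

Request:
play_rows(targets=[-2.9,-2.1,-1,7,-5.8,-4.2,-2,14,-8.7,-6.3,-3,21,-11.6,-8.4,-4,28,-14.5,-10.5,-5,35,-17.4,-12.6,-6,42,-20.3,-14.7,-7,49,-23.2,-16.8,-8,56], grip=6)

```text
t: 0.92
tool_pos: [0.3773, 0.3121, 0.2992]
orientation: [1.984, 2.436, 0.0]
force: [0.2, 0.2, 0.8]
opening: 0.0604
gripper_force: 0.0
```

```bash
cat >> h.py <<'E'
def rel(p,yaw=-7):
    s=read_state(); M=R.from_rotvec(s['orientation']).as_matrix(); y=np.degrees(np.arctan2(M[1,1],M[0,1]))
    print('t',round(s['t'],2),'pos',s['tool_pos'].round(4),'yaw_y',y.round(1),'F',s['force'].round(1),'op',round(s['opening'],4))
    print('shift cm',(M.T@(np.array(p)-s['tool_pos'])*100).round(2),'roll',round(y-yaw,1))
E
python3 - <<'E'
from h import *
rel([.571,.2235,.26])
E
```

```text
t 0.92 pos [0.3773 0.3121 0.2992] yaw_y 11.7 F [0.2 0.2 0.8] op 0.0604
shift cm [-12.6   17.17   3.92] roll 18.7
```

Request:
play_rows(targets=[-3,1,0,6,-6,3,0,12,-9,6,0,18.7,-11,9,1,18.7,-12.6,12,2,18.7,-12.6,15,3,18.7,-12.6,17.2,3.9,18.7,-12.6,17.2,3.9,18.7])

```text
t: 1.58
tool_pos: [0.573, 0.2253, 0.2552]
orientation: [-2.348, -2.084, 0.007]
force: [0.3, 0.4, -1.2]
opening: 0.06
gripper_force: 0.0
```

```bash
python3 - <<'E'
from h import *
rel([.571,.2235,.16])
t=cam('top')['image'][120:270,60:260,::-1]; s=cam('side')['image'][0:240,120:330,::-1]
a=cv2.resize(t,(400,300)); b=cv2.resize(s,(400,457)); a=cv2.copyMakeBorder(a,0,157,0,0,cv2.BORDER_CONSTANT); cv2.imwrite('pics/hov.png',np.hstack([a,b]))
E
```

```text
t 1.58 pos [0.573  0.2253 0.2552] yaw_y -6.8 F [ 0.3  0.4 -1.2] op 0.06
shift cm [-0.19 -0.14  9.52] roll 0.2
```

View pics/hov.png

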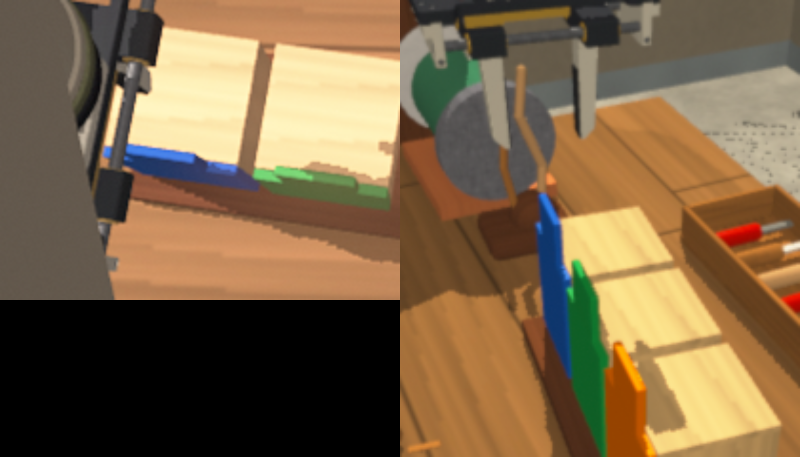

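The side view shows the fingers straddling the blue tab, front tip near (505,145) and back tip near (583,135) in the crop. I descend.

Request:
play_rows(targets=[-0.1,0,3,0,-0.1,0,5,0,-0.1,0,7,0,-0.1,0,8.5,0,-0.1,0,9.5,0,-0.1,0,9.8,0,-0.1,0,9.8,0])

```text
t: 2.27
tool_pos: [0.5706, 0.2254, 0.1619]
orientation: [-2.347, -2.089, 0.0]
force: [0.0, 0.0, 0.9]
opening: 0.06
gripper_force: 0.0
```

```bash
python3 - <<'E'
from h import *
rel([.571,.2235,.16])
E
```

```text
t 2.27 pos [0.5706 0.2254 0.1619] yaw_y -6.7 F [0.  0.  0.9] op 0.06
shift cm [-0.18  0.06  0.19] roll 0.3
```

Request:
play_rows(targets=[0,-1,0.3,0,0,-2,0.4,0,0,-2.6,0.4,0,0,-3.1,0.4,0,0,-3.6,0.5,0,0,-4.1,0.5,0,0,-4.6,0.5,0,0,-5.1,0.6,0])

```text
t: 2.93
tool_pos: [0.5201, 0.2314, 0.156]
orientation: [-2.347, -2.088, -0.0]
force: [1.4, -0.2, 0.1]
opening: 0.0599
gripper_force: 0.4
```

```bash
python3 - <<'E'
from h import *
rel([.571,.2235,.16])
s=cam('side')['image'][0:240,120:330,::-1]; cv2.imwrite('pics/p1.png',cv2.resize(s,(525,600)))
E
```

```text
t 2.93 pos [0.5201 0.2314 0.156 ] yaw_y -6.7 F [ 1.4 -0.2  0.1] op 0.0599
shift cm [-0.19  5.15 -0.4 ] roll 0.3
```

View pics/p1.png

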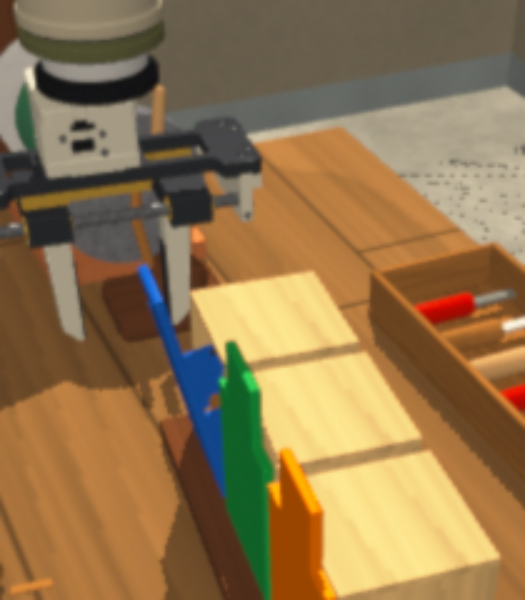

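The blue bin is opening (tab at about (165,310), with the back finger behind it), and green and orange are still shut. I follow the arc.

Request:
play_rows(targets=[0,-0.6,0.1,0,0,-1.2,0.3,0,0,-1.8,0.4,0,0,-2.4,0.6,0,0,-3,0.9,0,0,-3.6,1.2,0,0,-4.2,1.5,0,0,-4.7,1.8,0])

```text
t: 3.65
tool_pos: [0.473, 0.2367, 0.1371]
orientation: [-2.347, -2.088, 0.001]
force: [0.2, 0.9, 0.2]
opening: 0.0598
gripper_force: 0.0
```

Request:
play_rows(targets=[0,-0.3,0.2,0,0,-0.6,0.4,0,0,-0.8,0.4,0,0,-0.9,0.4,0])

```text
t: 3.98
tool_pos: [0.4676, 0.2376, 0.135]
orientation: [2.345, 2.085, 0.008]
force: [11.2, -1.8, 0.9]
opening: 0.0601
gripper_force: 4.5
```

The force rises to 11 N at the expected travel, so it is at the stop. I hold and check.

Request:
play_rows(targets=[0,0.05,0,0,0,0.1,0,0,0,0.1,0,0,0,0.1,0,0,0,0.1,0,0,0,0.1,0,0,0,0.1,0,0,0,0.1,0,0])

```text
t: 4.65
tool_pos: [0.4679, 0.2376, 0.135]
orientation: [2.346, 2.086, 0.006]
force: [5.3, -1.5, 4.8]
opening: 0.0603
gripper_force: 3.5
```

```bash
python3 - <<'E'
from h import *
rel([.571,.2235,.16])
s=cam('side')['image'][0:240,120:330,::-1]; cv2.imwrite('pics/p2.png',cv2.resize(s,(525,600)))
E
```

```text
t 4.65 pos [0.4679 0.2376 0.135 ] yaw_y -6.7 F [ 5.3 -1.5  4.8] op 0.0603
shift cm [-0.19 10.42 -2.45] roll 0.3
```

View pics/p2.png

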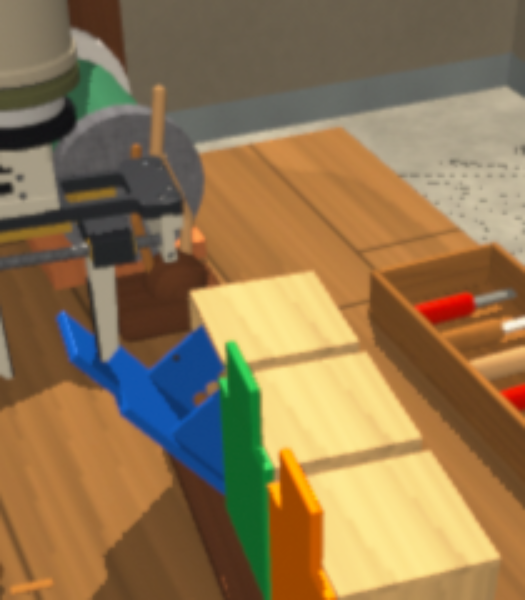

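Fully open: the tab leans well forward near (85,340), and green and orange are shut. I ease off the tab, narrow the straddle, and let the bin stand open for the rest of the two seconds.

Request:
play_rows(targets=[0,0,0,0,0,0,0,0,0,0,0,0,0,0,0,0,0,0.4,0,0,0,0.8,0,0,0,1.2,0,0,0,1.5,0,0])

```text
t: 5.37
tool_pos: [0.4808, 0.2357, 0.133]
orientation: [-2.347, -2.088, 0.002]
force: [0.1, -0.2, 0.4]
opening: 0.0598
gripper_force: 0.0
```

Request:
play_rows(targets=[0,0,0,0,0,0,0,0,0,0,0,0,0,0,0,0,0,0,0,0,0,0,0,0,0,0,0,0,0,0,0,0], grip=4)

```text
t: 6.03
tool_pos: [0.4808, 0.2359, 0.1337]
orientation: [2.347, 2.088, 0.0]
force: [-0.2, -0.8, -0.0]
opening: 0.04
gripper_force: 0.0
```

```bash
python3 - <<'E'
from h import *
rel([.571,.2235,.138])
th=np.array([.65,.55,.45,.35,.25,.15,.05,0])
print((-4*np.cos(th)-158.5*np.sin(th)).round(1),(30+158.5*np.cos(th)-4*np.sin(th)).round(1))
E
```

```text
t 6.03 pos [0.4808 0.2359 0.1337] yaw_y -6.7 F [-0.2 -0.8 -0. ] op 0.04
shift cm [-0.18  9.1  -0.43] roll 0.3
[-99.1 -86.3 -72.5 -58.1 -43.1 -27.6 -11.9  -4. ] [153.8 163.  171.  177.5 182.6 186.1 188.1 188.5]
```

Request:
play_rows(targets=[0,0.6,-0.3,0,0,1.2,-0.5,0,0,1.8,-0.7,0,0,2.5,-1,0,0,3.2,-1.4,0,0,3.9,-1.7,0,0,4.6,-2,0,0,5.3,-2.3,0])

```text
t: 6.7
tool_pos: [0.5345, 0.2295, 0.157]
orientation: [2.347, 2.088, 0.0]
force: [-0.1, 0.0, 0.3]
opening: 0.0397
gripper_force: 0.4
```

Request:
play_rows(targets=[0,0.7,-0.2,0,0,1.4,-0.3,0,0,2.1,-0.4,0,0,2.8,-0.5,0,0,3.4,-0.5,0,0,4,-0.5,0,0,4.5,-0.5,0,0,4.9,-0.5,0])

```text
t: 7.37
tool_pos: [0.5828, 0.2238, 0.1614]
orientation: [2.347, 2.088, 0.0]
force: [-0.4, -0.6, 0.3]
opening: 0.0395
gripper_force: 0.0
```

```bash
python3 - <<'E'
from h import *
rel([.587,.2235,.162])
E
```

```text
t 7.37 pos [0.5828 0.2238 0.1614] yaw_y -6.7 F [-0.4 -0.6  0.3] op 0.0395
shift cm [ 0.02  0.42 -0.06] roll 0.3
```

Request:
play_rows(targets=[0,0.2,0,0,0,0.4,0,0,0,0.5,0,0,0,0.6,0,0,0,0.7,0,0,0,0.7,0,0])

```text
t: 7.87
tool_pos: [0.5886, 0.2232, 0.1616]
orientation: [-2.347, -2.088, 0.001]
force: [-2.6, 0.3, 1.2]
opening: 0.0404
gripper_force: 1.5
```

Request:
play_rows(targets=[0,0.2,0,0,0,0.4,0,0,0,0.5,0,0,0,0.5,0,0])

```text
t: 8.2
tool_pos: [0.5891, 0.2232, 0.1613]
orientation: [-2.341, -2.085, 0.013]
force: [-26.6, -0.5, 13.4]
opening: 0.0404
gripper_force: 12.9
```

```bash
python3 - <<'E'
from h import *
rel([.587,.2235,.162])
s=cam('side')['image'][0:240,120:330,::-1]; cv2.imwrite('pics/p3.png',cv2.resize(s,(525,600)))
E
```

```text
t 8.2 pos [0.5891 0.2232 0.1613] yaw_y -6.6 F [-26.6  -0.5  13.4] op 0.0404
shift cm [ 0.   -0.21 -0.07] roll 0.4
```

View pics/p3.png

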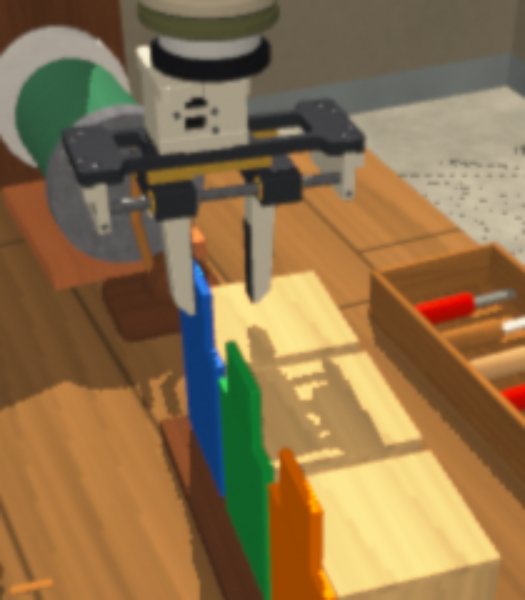

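At the hard stop the force is 27 N and the panel is upright, flush with the others. I centre the fingers around the tab so nothing is touching, then lift clear.

Request:
play_rows(targets=[0,-0.4,0,0,0,-0.8,0,0,0,-1.3,0,0,0,-1.8,0,0,0,-2,0,0,0,-2,0,0])

```text
t: 8.75
tool_pos: [0.5739, 0.225, 0.1618]
orientation: [2.347, 2.088, 0.0]
force: [0.0, 0.5, -0.0]
opening: 0.0403
gripper_force: 0.0
```

Request:
play_rows(targets=[0,0,-1,0,0,0,-3,0,0,0,-5,0,0,0,-7,0,0,0,-9,0,0,0,-11,0,0,0,-12,0,0,0,-12,0])

```text
t: 9.42
tool_pos: [0.5758, 0.2253, 0.2857]
orientation: [2.346, 2.086, 0.009]
force: [0.8, 0.0, -0.1]
opening: 0.0398
gripper_force: 0.0
```

```bash
python3 - <<'E'
from h import *
rel([.571,.2235,.28])
c=cam('side'); a=cv2.imread('pics/side0.png')[95:300,185:260].astype(int); b=c['image'][95:300,185:260,::-1].astype(int)
for n,col in (('blue',0),):
    m,st=mask(c,'blue',(180,90,225,210)); print('side mask now',st,'start [192 102 17 95 870]')
cv2.imwrite('pics/p4.png',cv2.resize(c['image'][60:300,150:330,::-1],(450,600)))
E
```

```text
t 9.42 pos [0.5758 0.2253 0.2857] yaw_y -6.7 F [ 0.8  0.  -0.1] op 0.0398
shift cm [-0.23 -0.46  0.57] roll 0.3
side mask now [192 102  17  96 872] start [192 102 17 95 870]
```

View pics/p4.png

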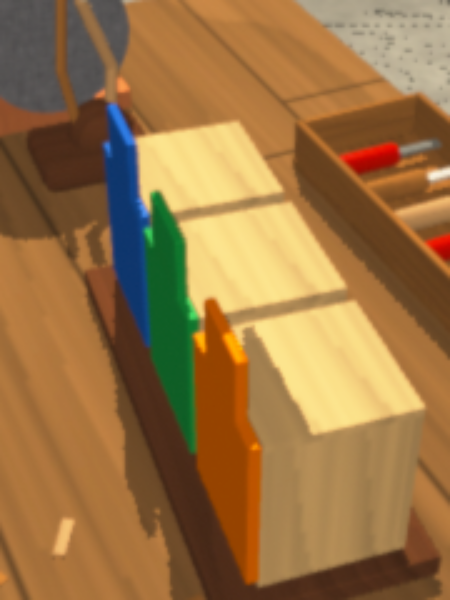

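All three panels are upright, the blue mask matches its start outline, and the arm is clear, so I hand in.

```bash
python3 -c "
from plant import workorder
print(workorder.close_job())"
```

```text
the job is handed in; nothing more can be done
None
```

The blue bin was tipped fully open, stayed open for a little over two seconds, and was pushed back to its shut stop; green and orange stayed shut, the arm let go and is clear, and the job is handed in.

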